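Fetch the yellow slide box from the two-door case and rack it

TASK

Slide fully open the clear door over the yellow slide box, past its neighbour and up to its stop, and leave it open with the other door left shut. Lift the yellow box out, stand it on the black mat and let go, then take it again by its narrow ends and lower it gently into the empty pocket of the green rack, upright on the rack's base, broad sides to the green plates and not overhanging the base. Keep the yellow box upright throughout and do not disturb the blue box, the grey box or the oil bottle.

Things in the scene. Friction and masses are not known exactly. Their poses are not given: they have to be found in the camera images.
- case: White low case, 180 (x) x 380 (y) x 116 mm high, fixed, its top closed by two clear bypass doors on a double track. Origin: centre of its underside; y runs along its length to the left, x across it, z up. Walls 10 mm, inside 160 x 360 mm. Two bays, left (+y) and right (-y): one holds the yellow box, the other the blue one.
- nest_left (a point): Floor centre of the case's left bay (case y = +120 mm, 6 mm above the bench). A box here stands between two black posts (30 mm wide in x, 6 thick, tops 80 mm above the bench), 3.5 mm off its narrow ends, so it can be gripped only by its broad sides, facing the case's +x and -x, 63 mm free to each wall. Axes as the case.
- nest_right (a point): Floor centre of the case's right bay (case y = -120 mm, 6 mm above the bench). A box here stands between two black posts (30 mm wide in x, 6 thick, tops 80 mm above the bench), 3.5 mm off its narrow ends, so it can be gripped only by its broad sides, facing the case's +x and -x, 63 mm free to each wall. Axes as the case.
- door_left (a joint): Travel in m of the left door, the lower one: 0 shut over the left (+y) bay, 0.115 fully open at its stop; it opens towards the case's -y, sliding under the right door. Clear panel 156 x 186 x 5 mm, top face 103 mm above the bench. About 2 N of friction, light damping, stays where left.
- door_right (a joint): Travel in m of the right door, the upper one: 0 shut over the right (-y) bay, 0.115 fully open at its stop; it opens towards the case's +y, sliding over the left door. Clear panel 156 x 186 x 5 mm, top face 111 mm above the bench. About 2 N of friction, light damping, stays where left.
- door_left_fin (a point): Centre of the top face of the left door's blue upright fin handle, 12 mm thick (case x) x 36 mm long (case y) x 34 mm tall above the panel. It rides with the door; shut, it is at case y = +158 mm. Axes as the case.
- door_right_fin (a point): Centre of the top face of the right door's blue upright fin handle, 12 mm thick (case x) x 36 mm long (case y) x 34 mm tall above the panel. It rides with the door; shut, it is at case y = -158 mm. Axes as the case.
- yellow_box_mid (a point): Centre of the yellow closed box of microscope slides, 56 mm long (its x) x 34 mm thick (its y) x 84 mm tall (its z, up), about 0.3 kg; this point is 42 mm above its underside. Its broad sides face its +y and -y, its narrow ends its +x and -x. It starts standing in one of the case's bays with its long axis along the case's y.
- blue_box_mid (a point): Centre of a blue slide box of the same size and build, standing in the case's other bay; to be left alone.
- mat_top (a point): Centre of the top face of the black rubber set-down mat with a thin green border line, 130 x 130 mm, top 3 mm above the bench, fixed. Axes along its edges.
- rack: Small fixed rack: aluminium base 80 (x) x 112 (y) x 6 mm with three upright green plates (44 mm long in x, 8 thick, 95 tall above the base, so higher than a box standing there) at y = -52, 0 and +52 mm: two pockets 44 mm wide, open above and at both x ends. Origin: centre of its underside. The +y pocket is empty, the -y one holds the grey box.
- free_pocket (a point): Centre of the floor of the rack's empty pocket (the base's top face, 6 mm above the bench). Axes as the rack: a box stands here with its long axis along x, broad sides to the plates, 5 mm of play to each plate; its narrow ends then stick out 6 mm beyond the plates, where it can be gripped.
- grey_box_mid (a point): Centre of a grey slide box of the same size and build standing in the rack's other pocket; to be left alone.
- oil_bottle_mid (a point): Middle of a loose amber oil bottle with a black cap, 34 mm across and 75 mm tall, standing beyond the mat; to be left alone.
There are look-alikes about, which are no part of the job. Of the things that look like the rack, take the one that is farthest to the robot's left at the start.

How it is judged (in metres and radians):
On the way, in this order (a step that is already met when the one before it is completed fails the run):
1. the door over the yellow box is slid open past its neighbour, at least 102 of its 115 mm, with the box still in the case (((y of yellow_box_mid in the frame of case above 0.06 m and value of joint door_left above 0.102 m) or (y of yellow_box_mid in the frame of case below -0.06 m and value of joint door_right above 0.102 m))), for 0.2 s.
2. the yellow box stands upright on the black mat, let go (horizontal distance between yellow_box_mid and mat_top below 0.06 m and z of yellow_box_mid in the frame of mat_top below 0.047 m and angle between yellow_box_mid's own z axis and vertical below 0.08 rad and contact force between yellow_box and the fingers below 0.1 N and linear speed of yellow_box below 0.03 m/s), for 0.2 s.
At the end, for the whole second after the job is handed in: Yellow box upright (0.08 rad) on the base in the rack's empty pocket, centred within 13 mm along and 8 mm across it, long axis along it (0.3 rad), at rest, let go; the door it came from still open (95 mm or more), the other shut (within 30 mm) (x of yellow_box_mid in the frame of free_pocket between -0.013 and 0.013 m and y of yellow_box_mid in the frame of free_pocket between -0.008 and 0.008 m and z of yellow_box_mid in the frame of free_pocket between 0.036 and 0.047 m and angle between yellow_box_mid's own z axis and vertical below 0.08 rad and angle between the x axis of yellow_box_mid and the x axis of rack, either way round below 0.3 rad and contact force between yellow_box and the fingers below 0.1 N and linear speed of yellow_box below 0.02 m/s and ((not (y of blue_box_mid in the frame of case above 0 m) and value of joint door_left above 0.095 m and value of joint door_right below 0.03 m) or (y of blue_box_mid in the frame of case above 0 m and value of joint door_right above 0.095 m and value of joint door_left below 0.03 m))); the robot touches nothing.
It fails at once if the blue box, the grey box or the oil bottle is moved more than 15 mm (distance of any of blue_box_mid, grey_box_mid, oil_bottle_mid from where it was at the start of the episode above 0.015 m).
It fails at once if the yellow box is tipped more than 0.5 rad (angle between yellow_box_mid's own z axis and vertical above 0.5 rad).
It fails at once if the yellow box is dropped or slammed into the pocket (faster than 0.4 m/s between the plates) (x of yellow_box_mid in the frame of free_pocket between -0.03 and 0.03 m and y of yellow_box_mid in the frame of free_pocket between -0.02 and 0.02 m and z of yellow_box_mid in the frame of free_pocket below 0.12 m and linear speed of yellow_box above 0.4 m/s).
It also fails if it takes over 72 s, if anything falls off the work surface, if the arm or the gripper's body presses on something with over 40 N, if the wrist force passes 120 N, or if a joint passes its speed limit or range.

ROBOT

A 7-joint arm with a two-finger parallel gripper is mounted at the origin on the work surface. World frame = base frame: x ahead of the robot, y to its left, z up, the work surface at z = 0. Lengths are in m, angles in degrees, forces in N, time in s.
With the tool pointing down it reaches from about 0.425 to 0.875 m from the base axis. Payload 4.7 kg.
Tool frame: the origin (TCP) lies where the fingers leave the gripper's body, on its centre line; the fingertips stand 70 mm ahead of it and the grasp point (between the pads) lies 51 mm ahead of it (env.tip_reach is the distance from the TCP to the fingertips, in m); z points along the fingers, x is the direction in which the jaws open and shut, and the axes are right-handed (so a half turn about z gives the same grasp; the last joint's range is limited). The gripper opens to 87 mm and grips with 3 to 60 N. Pads are 19 mm wide; open, the fingers measure 117 mm over their backs; the gripper's body (75 mm by 190 mm) begins 51 mm behind the grasp point.
Start: joints at [-66.916, 18.392, -4.016, 83.108, 1.295, 78.541, -3.26], TCP at [0.246, 0.601, 0.292] pointing down, gripper open.
Joint ranges: [-163.93, 163.93], [-17.29, 119.83], [-79.2, 71.16], [3.27, 140.29], [-89.18, 269.18], [5.43, 117.66], [-154.24, 154.24]. Speed limits (degrees/s): [147.25, 147.25, 180, 180, 180, 180, 180].

INTERFACE

Orientations are given as [roll, pitch, yaw] about the fixed x, y, z axes, in that order (R = Rz(yaw) Ry(pitch) Rx(roll)).
In Python, from cell import env, optics, order gives the robot as it stands.
- The arm moves only by the shell command python3 -m creep 'ROWS' [FORCE]. ROWS is JSON, a list of rows, each a list of 7 numbers: the shift along the tool's x, y, z in cm, then the turn, a rotation vector about the tool's x, y, z in rad, then the opening, from 0 (shut) to 1 (fully open). A call has 1 to 20 rows; each row shifts and turns the pose as measured when the row begins, along the tool's axes as they then stand; what a row does not reach is not made up. A row lasts 1/10 s, in which the tool goes at most 50 mm and 8.59 degrees, less where a joint would pass 70% of its speed; a pose out of reach is approached as far as the arm can. A call with a gripper value outside its range is refused whole. The fingers move at their own pace and stop on an object; FORCE is the grip in N (left out, the last holds). Time passes only in rows, so rows that do not move let the fingers close. It gives the time, the measured TCP pose, the force and the opening at its end, in the units of the state.
- env.get_obs(): the state, without advancing time (a new reading comes with each control period).
- optics.read_camera(name): name is "side" or "top" or "wrist"; returns a dict with "frame" (480x640x3 uint8, blue, green, red), "z_map" (480x640 float32, m along the optical axis (not along the pixel's ray), 0 where there is no reading), "fx", "fy", "cx", "cy" (pixels), "distortion" ([k1, k2, p1, p2, k3] as OpenCV has them; the pictures are not rectified), "R" (3x3) and "t" (3): a world point X has camera coordinates R X + t; the wrist camera has in their place "hand_eye" (4x4, takes a point from camera to tool coordinates, whose origin is the TCP and whose axes are the tool frame's). Camera axes: x right, y down, z forward; pixel columns grow to the right and rows downward; lengths in m; the calibration is good to about 2 mm. A picture is of the moment at which its call begins: read the wrist's pose just before it.
- order.sign_off(): hands the job in, once; it reports no verdict.
The state is a dict: "time_s": time; "qpos": joint angles; "joint_velocities": joint speeds; "effort": joint torques, N m; "tool_pos": TCP position; "tool_rot": TCP orientation; "force": force on the tool from outside, world axes, zero at the start; "wrist_torque": the same for the moment, N m; "grip_width": finger opening in m.
Only numpy, scipy, OpenCV 4.12 (cv2) and the standard library are available. Lean on these libraries where they do the work, as an engineer would, in place of code of your own. Each camera call takes 0.05 s, during which the arm holds its last target. There are 200 camera calls.

## Working session

There is one attempt and no reset: what is moved stays moved. The work goes in short steps, Python scripts to look and compute and a shell command to move; the robot and the scene stay as the last step left them, time stands still between calls to the robot, and variables do not carry over. Pictures are saved under pics/ and viewed, on a budget of 10 in all, crops included, one or two more only if the job needs it, and the job is handed in when it is done.

```bash
ls; mkdir -p pics; cat > h.py <<'E'
import numpy as np,cv2
from cell import env,optics,order
from scipy.spatial.transform import Rotation as Ro
def cam(n):
    o=env.get_obs(); c=optics.read_camera(n)
    K=np.array([[c['fx'],0,c['cx']],[0,c['fy'],c['cy']],[0,0,1]]);D=np.array(c['distortion'])
    if 'hand_eye' in c:
        H=np.array(c['hand_eye']);R=Ro.from_euler('xyz',o['tool_rot'],degrees=True).as_matrix()
        Rw=R@H[:3,:3];t=R@H[:3,3]+np.array(o['tool_pos'])
    else:
        Rw=np.array(c['R']).T;t=-Rw@np.array(c['t'])
    return dict(img=c['frame'],z=c['z_map'],K=K,D=D,R=Rw,o=t)
def ray(c,uv,z):
    p=cv2.undistortPoints(np.array(uv,float).reshape(-1,1,2),c['K'],c['D']).reshape(-1,2)
    d=np.c_[p,np.ones(len(p))]@c['R'].T
    return c['o']+d*((z-c['o'][2])/d[:,2])[:,None]
def cloud(c):
    h,w=c['z'].shape;v,u=np.mgrid[:h,:w]
    p=cv2.undistortPoints(np.stack([u,v],-1).reshape(-1,1,2).astype(float),c['K'],c['D']).reshape(h,w,2)
    P=np.dstack([p,np.ones((h,w))])*c['z'][...,None]
    return P@c['R'].T+c['o']
E
python3 - <<'E'
from h import *
print(env.get_obs())
a=cam('top');b=cam('side')
cv2.imwrite('pics/top.png',a['img']);cv2.imwrite('pics/side.png',b['img'])
for c in(a,b):print(c['o'],c['R'][:,2],c['K'][0,0],c['D'])
E
```

```text
pics
{'time_s': 0.0, 'qpos': array([-66.91366259,  18.43701751,  -4.01734266,  83.17793144,
         1.29722101,  78.54027174,  -3.2587517 ]), 'joint_velocities': array([-0.06318664, -0.02276234, -0.00994034, -0.01481188, -0.00430013,
       -0.00754147, -0.00058303]), 'effort': array([-9.02982538e-04, -4.91270900e+01, -4.04385868e-01, -3.12528098e+01,
       -6.38859300e-02,  4.36129177e-02,  1.76507710e-04]), 'tool_pos': array([0.24628721, 0.60105671, 0.29115825]), 'tool_rot': array([1.79992481e+02, 1.09841594e-01, 6.77268824e+01]), 'force': array([-0.29375274,  0.08592389,  0.00858621]), 'wrist_torque': array([ 0.01126643,  0.02644209, -0.00329607]), 'grip_width': 0.08682349588310072}
[ 0.21568537 -0.06623014  1.35011552] [ 0.19439816  0.02224579 -0.98067042] 493.5887767196523 [-0.12143869  0.          0.          0.          0.        ]
[-0.05522183 -0.62350732  0.94692559] [ 0.45617557  0.51748923 -0.72395355] 532.9411784035326 [-0.05616951  0.          0.          0.          0.        ]
```

View pics/top.png

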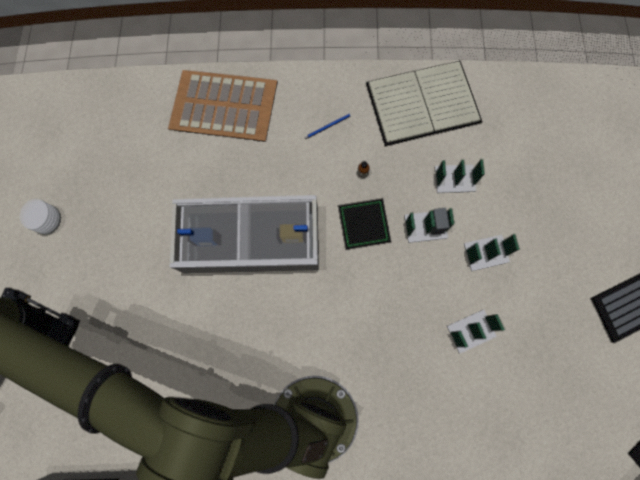

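View pics/side.png

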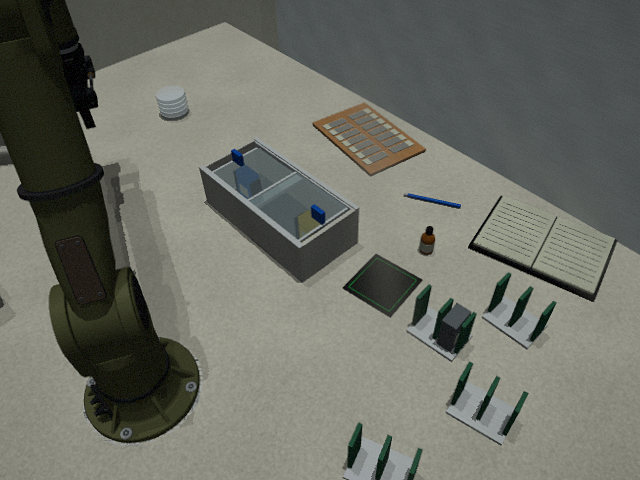

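Top view: yellow box in the right bay (291,233), its door fin at (300,228); blue box at (203,236). Rack look-alikes are at (430,225) with the grey box, (460,178), (492,250) and (475,330). The one farthest left (smallest column) is (430,225), and it also holds the grey box; its left pocket is empty.

```bash
python3 - <<'E'
from h import *
a=cam('top');b=cam('side')
g=cv2.cvtColor(a['img'],cv2.COLOR_BGR2HSV)
def comp(m,lo,hi,roi):
    x0,y0,x1,y1=roi;k=np.zeros_like(m);k[y0:y1,x0:x1]=m[y0:y1,x0:x1]
    n,l,s,c=cv2.connectedComponentsWithStats(k)
    return [(np.argwhere(l==i)[:,::-1],c[i],s[i,4]) for i in range(1,n) if lo<s[i,4]<hi]
def show(n,c,pix,z):
    r=cv2.minAreaRect(ray(c,pix,z)[:,:2].astype(np.float32)*1000)
    print(n,np.round(r[0],1),np.round(r[1],1),round(r[2],1))
blue=cv2.inRange(g,(105,150,60),(130,255,255))
for p,c,s in comp(blue,20,500,(150,180,340,290)): print('fin',np.round(c,1),s);show('fin',a,p,.14)
P=cloud(a)
# case rim by depth height
m=((P[...,2]>.105)&(P[...,2]<.125)).astype(np.uint8)*255
for p,c,s in comp(m,200,20000,(150,180,340,290)): print('rim',np.round(c,1),s);show('rim',a,p,.116)
# yellow
y=cv2.inRange(g,(15,60,60),(35,255,255))
for p,c,s in comp(y,50,1000,(250,200,320,270)): show('yellow',a,p,.09)
# mat
d=cv2.inRange(g,(0,0,0),(180,255,50))
for p,c,s in comp(d,500,4000,(330,190,400,260)): show('mat',a,p,.003)
# rack plates
m=((P[...,2]>.075)&(P[...,2]<.115)).astype(np.uint8)*255
for p,c,s in comp(m,10,2000,(395,150,520,360)): print('rk',np.round(c,1),s);show('rk',a,p,.101 if s<300 else .09);print(np.round(np.median(P[p[:,1],p[:,0]],0),3))
wh=((P[...,2]>-.003)&(P[...,2]<.015)).astype(np.uint8)*255&cv2.inRange(g,(0,0,150),(180,25,255))
for p,c,s in comp(wh,150,3000,(400,200,460,245)): show('base',a,p,.006)
cv2.imwrite('pics/rackcrop.png',np.hstack([cv2.resize(a['img'][150:270,330:490],(400,300),interpolation=2),cv2.resize(b['img'][230:380,340:540],(400,300),interpolation=2)]))
E
```

```text
fin [300.4 227.8] 60
fin [487.5  31. ] [30.4 12.9] 89.7
fin [184.2 231.5] 71
fin [479.  328.4] [37.1 13.1] 89.6
rim [256.9 230.9] 6820
rim [485.4 182.1] [184.1 381.3] 1.1
yellow [485.5  59.9] [55.8 40.2] 89.7
mat [ 529.3 -137.3] [124.3 124.3] 9.3
rk [462.4 168.1] 93
rk [ 657.2 -397.7] [50.5 16.2] 5.6
[ 0.658 -0.399  0.097]
rk [480.9 167.9] 99
rk [ 657.3 -448.5] [16.3 51.6] 85.9
[ 0.66  -0.449  0.097]
rk [442.7 169. ] 89
rk [ 654.4 -344.1] [13.5 51.1] 87.0
[ 0.657 -0.345  0.098]
rk [440.9 218.1] 446
rk [ 521.6 -335.4] [56.  65.2] 7.2
[ 0.522 -0.335  0.091]
rk [411.7 220.7] 84
rk [ 512.2 -256.3] [48.5 12.6] 5.9
[ 0.514 -0.257  0.1  ]
rk [514.3 242.1] 120
rk [ 455.3 -523.3] [45.6 19.2] 13.4
[ 0.457 -0.526  0.097]
rk [495.9 246.6] 114
rk [ 443.  -473.4] [46.2 18.1] 12.6
[ 0.444 -0.476  0.098]
rk [476.9 251. ] 87
rk [ 432.  -423.1] [44.7 15.2] 15.5
[ 0.434 -0.425  0.097]
rk [497.9 322.1] 107
rk [ 249.5 -467.1] [44.5 15.2] 24.6
[ 0.25  -0.469  0.098]
rk [480.  330.4] 105
rk [ 229.2 -420.6] [46.3 14.9] 22.7
[ 0.23  -0.422  0.099]
rk [461.8 339.4] 90
rk [ 207.9 -372.7] [45.  13.2] 22.4
[ 0.209 -0.374  0.1  ]
base [ 532.2 -321.7] [171.  126.8] 89.7
```

View pics/rackcrop.png

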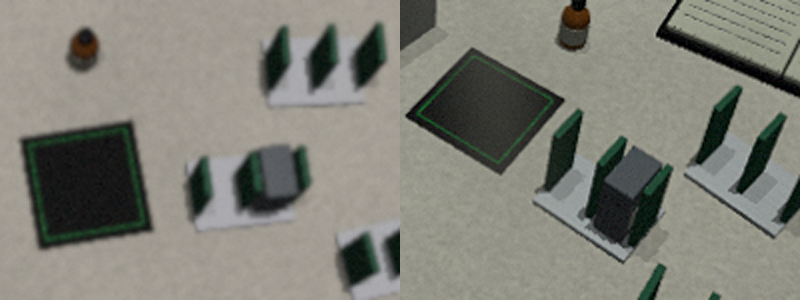

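Rack confirmed: the one at (430,225) is leftmost and holds the grey box, with its left pocket free. I'll set out for the right door's fin.

```bash
cat >> h.py <<'E'
def go(x,y,z,yaw):
    o=env.get_obs();R=Ro.from_euler('xyz',o['tool_rot'],degrees=True);T=Ro.from_euler('xyz',[180,0,yaw],degrees=True)
    d=np.array([x,y,z])-o['tool_pos']
    print('t',round(o['time_s'],2),'pos',np.round(o['tool_pos'],4),'rot',np.round(o['tool_rot'],1),'w',round(o['grip_width'],4),'F',np.round(o['force'],1))
    print(' shift now cm',np.round(R.inv().apply(d)*100,2),'turn',np.round((R.inv()*T).as_rotvec(),3),'| shift after turn',np.round(T.inv().apply(d)*100,2))
E
python3 -c "
from h import *
go(.4875,.031,.26,1.6)"
```

```text
t 0.2 pos [0.2464 0.6012 0.2916] rot [1.80e+02 1.00e-01 6.77e+01] w 0.0871 F [-0.  -0.3  0.1]
 shift now cm [-43.62  43.93   3.21] turn [1.000e-03 1.000e-03 1.154e+00] | shift after turn [22.51 57.68  3.16]
```

```bash
python3 -m creep '[[-3.1,3.1,0.2,0,0,0,1],[-3.1,3.1,0.2,0,0,0,1],[-3.1,3.1,0.2,0,0,0,1],[-3.1,3.1,0.2,0,0,0,1],[-3.1,3.1,0.2,0,0,0,1],[-3.1,3.1,0.2,0,0,0,1],[-3.1,3.1,0.2,0,0,0,1],[-3.1,3.1,0.2,0,0,0,1],[-3.1,3.1,0.2,0,0,0,1],[-3.1,3.1,0.2,0,0,0,1],[-3.1,3.1,0.2,0,0,0,1],[-3.1,3.1,0.2,0,0,0,1]]'; python3 -c "
from h import *
go(.4875,.031,.26,1.6)"
```

```text
time_s: 1.4
tool_pos: [0.4534, 0.1041, 0.2631]
tool_rot: [-179.8, -0.1, 68.5]
force: [0.9, 0.3, 0.7]
grip_width: 0.0871
t 1.4 pos [0.4534 0.1041 0.2631] rot [-1.798e+02 -1.000e-01  6.850e+01] w 0.0871 F [0.9 0.3 0.7]
 shift now cm [-5.56  5.85  0.29] turn [-4.000e-03  1.000e-03  1.168e+00] | shift after turn [3.21 7.41 0.31]
```

```bash
python3 -m creep '[[-2.8,2.9,0,0,0,0,1],[-2.8,2.9,0,0,0,0,1],[0,0,0,0,0,0.147,1],[0,0,0,0,0,0.147,1],[0,0,0,0,0,0.147,1],[0,0,0,0,0,0.147,1],[0,0,0,0,0,0.147,1],[0,0,0,0,0,0.147,1],[0,0,0,0,0,0.147,1],[0,0,0,0,0,0.147,1],[0,0,0,0,0,0,1]]'; python3 - <<'E'
from h import *
go(.4875,.031,.26,1.6)
w=cam('wrist');cv2.imwrite('pics/w1.png',w['img'])
g=cv2.cvtColor(w['img'],cv2.COLOR_BGR2HSV)
m=cv2.inRange(g,(105,150,60),(130,255,255))
n,l,s,c=cv2.connectedComponentsWithStats(m)
for i in range(1,n):
    if s[i,4]>300:
        print(s[i]); p=ray(w,np.argwhere(l==i)[:,::-1],.145); print(cv2.minAreaRect((p[:,:2]*1000).astype(np.float32)))
E
```

```text
time_s: 2.5
tool_pos: [0.4881, 0.017, 0.2623]
tool_rot: [-180.0, 0.1, -0.5]
force: [-0.2, 0.1, -0.1]
grip_width: 0.0873
t 2.5 pos [0.4881 0.017  0.2623] rot [-1.8e+02  1.0e-01 -5.0e-01] w 0.0873 F [-0.2  0.1 -0.1]
 shift now cm [-0.07 -1.4   0.23] turn [-0.001  0.002 -0.036] | shift after turn [-0.02 -1.4   0.23]
[ 308  201   22   71 1388]
((489.7535705566406, 33.30986022949219), (11.39582633972168, 40.86195755004883), 0.6537253260612488)
```

View pics/w1.png

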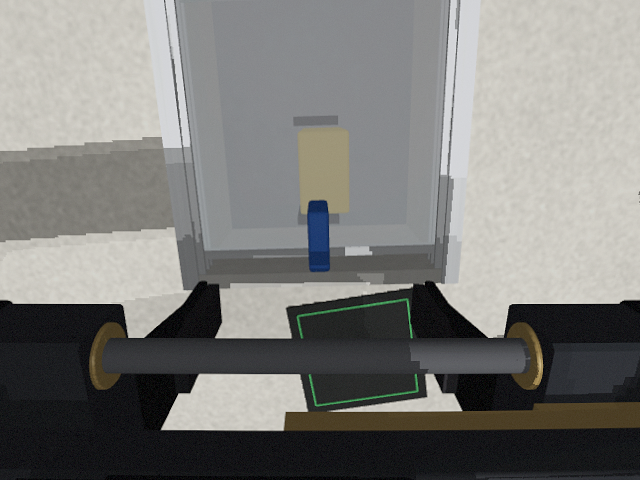

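Wrist view: fin at (318,235), yellow box under it at (324,170) between the black posts. I'll descend over the fin and close.

```bash
python3 -m creep '[[0.1,-1.5,0.2,0,0,-0.036,1],[0,0,2.5,0,0,0,1],[0,0,2.5,0,0,0,1],[0,0,1.5,0,0,0,1],[0,0,0,0,0,0,1]]'; python3 -c "
from h import *
go(.489,.032,.192,1.6)"
```

```text
time_s: 3.05
tool_pos: [0.4897, 0.0381, 0.1935]
tool_rot: [-179.8, -0.0, 3.2]
force: [0.1, -0.5, 0.7]
grip_width: 0.087
t 3.05 pos [0.4897 0.0381 0.1935] rot [-179.8   -0.     3.2] w 0.087 F [ 0.1 -0.5  0.7]
 shift now cm [-0.1   0.6   0.15] turn [-0.004 -0.     0.028] | shift after turn [-0.08  0.61  0.15]
```

```bash
python3 -m creep '[[0,0.4,0,0,0,0.028,0.3],[0,0,0,0,0,0,0],[0,0,0,0,0,0,0],[0,0,0,0,0,0,0],[0,0,0,0,0,0,0],[0,0,0,0,0,0,0],[0,0,0,0,0,0,0]]' 25; python3 -c "
from h import *
go(.4870,.148,.192,1.6)"
```

```text
time_s: 3.75
tool_pos: [0.4919, 0.0356, 0.197]
tool_rot: [-179.7, -0.3, 1.8]
force: [0.7, 0.1, 0.1]
grip_width: 0.0385
t 3.75 pos [0.4919 0.0356 0.197 ] rot [-179.7   -0.3    1.8] w 0.0385 F [0.7 0.1 0.1]
 shift now cm [ -0.13 -11.24   0.56] turn [-0.006 -0.005  0.004] | shift after turn [ -0.17 -11.25   0.5 ]
```

```bash
python3 -m creep '[[0,0,0.3,0,0,0,0],[0,0,0,0,0,0,0],[0,0,0,0,0,0,0],[0,0,0,0,0,0,0],[0,0,0,0,0,0,0],[0,0,0,0,0,0,0],[0,0,0,0,0,0,0]]'; python3 -c "
from h import *
go(.4870,.148,.192,1.6)"
```

```text
time_s: 4.45
tool_pos: [0.4895, 0.0355, 0.1934]
tool_rot: [-179.6, 0.1, 1.7]
force: [-1.7, 0.2, 1.3]
grip_width: 0.0118
t 4.45 pos [0.4895 0.0355 0.1934] rot [-1.796e+02  1.000e-01  1.700e+00] w 0.0118 F [-1.7  0.2  1.3]
 shift now cm [  0.09 -11.25   0.2 ] turn [-0.006  0.001  0.002] | shift after turn [  0.07 -11.25   0.14]
```

```bash
python3 -m creep '[[0,-1.5,0,0,0,0,0],[0,-1.5,0,0,0,0,0],[0,-1.5,0,0,0,0,0],[0,-1.5,0,0,0,0,0],[0,-1.5,0,0,0,0,0],[0,-1.5,0,0,0,0,0],[0,-1.5,0,0,0,0,0]]'; python3 -c "
from h import *
go(.4870,.1505,.192,1.6)"
```

```text
time_s: 5.15
tool_pos: [0.4873, 0.1373, 0.1934]
tool_rot: [179.9, 0.1, 1.3]
force: [-1.0, -2.8, 1.4]
grip_width: 0.0118
t 5.15 pos [0.4873 0.1373 0.1934] rot [1.799e+02 1.000e-01 1.300e+00] w 0.0118 F [-1.  -2.8  1.4]
 shift now cm [-0.   -1.33  0.14] turn [ 0.002  0.001 -0.006] | shift after turn [ 0.   -1.32  0.14]
```

```bash
python3 -m creep '[[0,-0.8,0,0,0,0,0],[0,-0.6,0,0,0,0,0],[0,-0.4,0,0,0,0,0],[0,0,0,0,0,0,0]]'; python3 -c "
from h import *
go(.4870,.1505,.192,1.6)"
```

```text
time_s: 5.55
tool_pos: [0.4874, 0.1457, 0.1932]
tool_rot: [178.6, 0.3, 1.1]
force: [-1.5, 1.5, 0.3]
grip_width: 0.0117
t 5.55 pos [0.4874 0.1457 0.1932] rot [178.6   0.3   1.1] w 0.0117 F [-1.5  1.5  0.3]
 shift now cm [-0.03 -0.48  0.11] turn [ 0.025  0.006 -0.009] | shift after turn [-0.03 -0.48  0.12]
```

```bash
python3 -m creep '[[0,-0.6,0,0.01,0,0,0],[0,-0.7,0,0.01,0,0,0],[0,-0.7,0,0,0,0,0]]'; python3 -c "
from h import *
go(.4870,.1505,.192,1.6)"
```

```text
time_s: 5.85
tool_pos: [0.4878, 0.1468, 0.1932]
tool_rot: [178.0, 0.7, 0.6]
force: [-4.6, -16.1, 7.6]
grip_width: 0.0122
t 5.85 pos [0.4878 0.1468 0.1932] rot [178.    0.7   0.6] w 0.0122 F [ -4.6 -16.1   7.6]
 shift now cm [-0.07 -0.37  0.1 ] turn [ 0.035  0.012 -0.017] | shift after turn [-0.07 -0.37  0.12]
```

At the stop (16 N reaction). I'll release, rise and go above the yellow box.

```bash
python3 -m creep '[[0,0,0,0,0,0,1],[0,0,0,0,0,0,1],[0,0,0,0.02,0.01,0,1],[0,0,0,0,0,0,1],[0,0,-2.5,0,0,0,1],[0,0,-3,0,0,0,1],[0,2.8,-2,0,0,0,1],[0,2.8,0,0,0,0,1],[0,0,0,0,0,0,1]]'; python3 - <<'E'
from h import *
go(.4878,.062,.27,1.6)
w=cam('wrist');cv2.imwrite('pics/w2.png',w['img'])
P=cloud(w);g=cv2.cvtColor(w['img'],cv2.COLOR_BGR2HSV)
m=cv2.inRange(g,(15,60,60),(35,255,255))
n,l,s,c=cv2.connectedComponentsWithStats(m)
for i in range(1,n):
    if s[i,4]>600:
        q=(l==i);print(s[i],np.round(np.median(P[q],0),4));q&=abs(P[...,2]-.09)<.01
        pp=np.argwhere(q)[:,::-1]
        if len(pp)>20:p=ray(w,pp,.09); print(cv2.minAreaRect((p[:,:2]*1000).astype(np.float32)))
m=cv2.inRange(g,(105,150,60),(130,255,255))
n,l,s,c=cv2.connectedComponentsWithStats(m)
for i in range(1,n):
    if s[i,4]>300: print('fin',s[i],cv2.minAreaRect((ray(w,np.argwhere(l==i)[:,::-1],.145)[:,:2]*1000).astype(np.float32)))
E
```

```text
time_s: 6.75
tool_pos: [0.4885, 0.0983, 0.271]
tool_rot: [179.6, -0.2, 1.2]
force: [0.2, 0.7, -0.8]
grip_width: 0.0758
t 6.75 pos [0.4885 0.0983 0.271 ] rot [179.6  -0.2   1.2] w 0.0758 F [ 0.2  0.7 -0.8]
 shift now cm [-0.15  3.63  0.12] turn [ 0.007 -0.003 -0.008] | shift after turn [-0.17  3.63  0.1 ]
[ 298  215   46   97 3549] [0.494  0.0666 0.0897]
((493.5404052734375, 65.58012390136719), (33.61521911621094, 64.69245910644531), 1.1162538528442383)
[ 115  323   33   67 1074] [0.4461 0.1289 0.2887]
[ 485  323   33   67 1072] [0.53   0.1305 0.2887]
[ 255  402  385   29 7951] [0.5199 0.1224 0.2991]
fin [ 304  155   21   68 1349] ((487.34466552734375, 138.80935668945312), (11.438197135925293, 37.85476303100586), 1.1634458303451538)
```

View pics/w2.png

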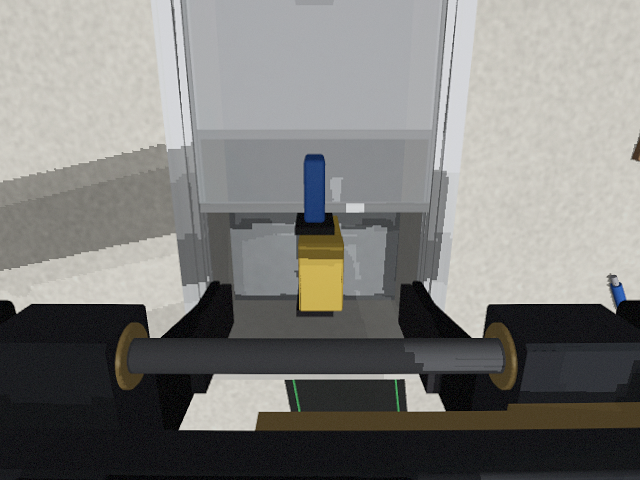

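Door open, fin at (314,188), yellow box (321,280) clear. I'll check the travel using the top camera and depth before moving on.

```bash
python3 - <<'E'
from h import *
w=cam('wrist');a=cam('top')
for n,c in(('w',w),('t',a)):
    P=cloud(c);g=cv2.cvtColor(c['img'],cv2.COLOR_BGR2HSV)
    m=(cv2.inRange(g,(105,150,60),(130,255,255))>0)&(abs(P[...,1]-.13)<.06)&(abs(P[...,0]-.49)<.04)
    print(n,c['o'],m.sum())
    if m.any():
        q=P[m];t=q[q[:,2]>.136]
        print('all',q.min(0).round(3),q.max(0).round(3));
        if len(t):print('top',t.min(0).round(4),t.max(0).round(4))
        if n=='t':print(np.argwhere(m).mean(0)[::-1],ray(c,np.argwhere(m).mean(0)[::-1],.14))
    if n=='w':
        m=(cv2.inRange(g,(15,60,60),(35,255,255))>0)&(abs(P[...,2]-.09)<.004);q=P[m]
        print('ybox',q.min(0).round(4),q.max(0).round(4))
        m=(P[...,2]>.09)&(P[...,2]<.097)&(abs(P[...,0]-.49)<.03)
E
```

```text
w [0.48644472 0.18261912 0.36303423] 1337
all [0.481 0.098 0.061] [0.496 0.183 0.363]
top [0.4816 0.1199 0.1369] [0.4935 0.1826 0.363 ]
ybox [0.4766 0.034  0.086 ] [0.5109 0.0896 0.0929]
t [ 0.21568537 -0.06623014  1.35011552] 0
```

Box at (0.493, 0.062), top 0.09; travel consistent with 115 mm (fin where expected, stop felt). I'll descend on the box.

```bash
python3 -m creep '[[0.3,3.6,0,0,0,-0.008,1],[0,0,3,0,0,0,1],[0,0,3,0,0,0,1],[0,0,3,0,0,0,1],[0,0,0,0,0,0,1]]'; python3 -c "
from h import *
go(.4925,.062,.126,1.6)"
```

```text
time_s: 7.4
tool_pos: [0.4918, 0.073, 0.1766]
tool_rot: [179.8, -0.1, 2.6]
force: [0.2, -0.6, -0.5]
grip_width: 0.0868
t 7.4 pos [0.4918 0.073  0.1766] rot [ 1.798e+02 -1.000e-01  2.600e+00] w 0.0868 F [ 0.2 -0.6 -0.5]
 shift now cm [0.01 1.08 5.06] turn [ 0.003 -0.002  0.017] | shift after turn [0.04 1.1  5.06]
```

```bash
python3 -m creep '[[0,1.1,0,0,0,0.017,1],[0,0,2,0,0,0,1],[0,0,2,0,0,0,1],[0,0,1,0,0,0,1],[0,0,0,0,0,0,1]]'; python3 -c "
from h import *
go(.4925,.062,.126,1.6)"
```

```text
time_s: 7.9
tool_pos: [0.4963, 0.0629, 0.131]
tool_rot: [179.9, -0.5, 1.7]
force: [-0.1, -0.0, 0.4]
grip_width: 0.0869
t 7.9 pos [0.4963 0.0629 0.131 ] rot [179.9  -0.5   1.7] w 0.0869 F [-0.1 -0.   0.4]
 shift now cm [-0.39  0.08  0.5 ] turn [ 0.001 -0.01   0.001] | shift after turn [-0.39  0.08  0.5 ]
```

```bash
python3 -m creep '[[-0.35,0.1,0.4,0,-0.01,0,1],[0,0,0,0,0,0,0],[0,0,0,0,0,0,0],[0,0,0,0,0,0,0],[0,0,0,0,0,0,0],[0,0,0,0,0,0,0],[0,0,0,0,0,0,0],[0,0,0,0,0,0,0],[0,0,0,0,0,0,0],[0,0,0,0,0,0,0],[0,0,0,0,0,0,0]]' 20; python3 -c "
from h import *
go(.4925,.062,.126,1.6)"
```

```text
time_s: 9.0
tool_pos: [0.4951, 0.0623, 0.1311]
tool_rot: [-180.0, -0.3, 1.7]
force: [-1.4, 0.4, -0.2]
grip_width: 0.0342
t 9.0 pos [0.4951 0.0623 0.1311] rot [-180.    -0.3    1.7] w 0.0342 F [-1.4  0.4 -0.2]
 shift now cm [-0.27  0.02  0.51] turn [-0.001 -0.005  0.001] | shift after turn [-0.26  0.02  0.51]
```

```bash
python3 -m creep '[[0,0,-1,0,0,0,0],[0,0,-1.5,0,0,0,0],[0,0,-2,0,0,0,0],[0,0,-2,0,0,0,0],[0,0,-2,0,0,0,0],[0,0,-2,0,0,0,0],[0,0,-2,0,0,0,0],[0,0,-2,0,0,0,0],[0,0,-2,0,0,0,0],[0,0,0,0,0,0,0]]'; python3 - <<'E'
from h import *
go(.529,-.137,.29,1.6)
w=cam('wrist');cv2.imwrite('pics/w3.png',w['img'])
E
```

```text
time_s: 10.0
tool_pos: [0.4912, 0.0605, 0.3027]
tool_rot: [179.9, 0.1, 1.5]
force: [1.2, 0.1, -1.8]
grip_width: 0.0342
t 10.0 pos [0.4912 0.0605 0.3027] rot [1.799e+02 1.000e-01 1.500e+00] w 0.0342 F [ 1.2  0.1 -1.8]
 shift now cm [ 3.25 19.84  1.3 ] turn [ 0.002  0.002 -0.001] | shift after turn [ 3.22 19.85  1.27]
```

View pics/w3.png

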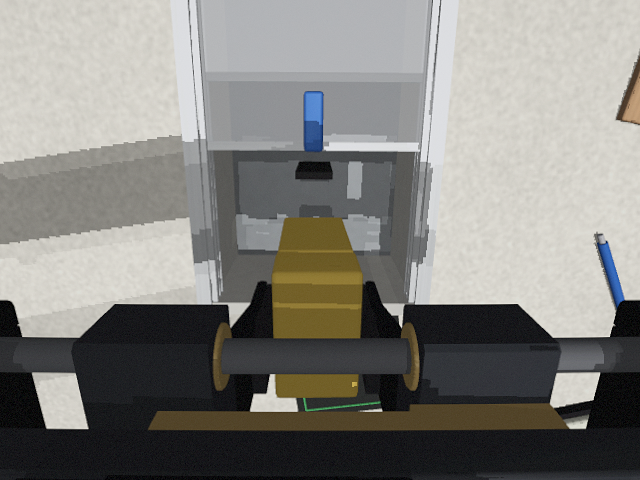

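The box is held upright and square and clear of the case; the door remains open. Now to the mat.

```bash
python3 -m creep '[[0.4,2.5,0,0,0,0,0],[0.6,3.5,0,0,0,0,0],[0.6,3.5,0,0,0,0,0],[0.6,3.5,0,0,0,0,0],[0.6,3.5,0,0,0,0,0],[0.5,2.5,0,0,0,0,0],[0,0.5,0,0,0,0,0],[0,0,0,0,0,0,0],[0,0,0,0,0,0,0]]'; python3 -c "
from h import *
go(.529,-.137,.129,1.6)"
```

```text
time_s: 10.95
tool_pos: [0.5238, -0.1376, 0.288]
tool_rot: [179.8, 1.4, 1.8]
force: [0.4, 0.4, -2.5]
grip_width: 0.0337
t 10.95 pos [ 0.5238 -0.1376  0.288 ] rot [179.8   1.4   1.8] w 0.0337 F [ 0.4  0.4 -2.5]
 shift now cm [ 0.91 -0.08 15.89] turn [0.003 0.025 0.003] | shift after turn [ 0.52 -0.04 15.9 ]
```

```bash
python3 -m creep '[[0.5,0,2,0,0.025,0,0],[0,0,3,0,0,0,0],[0,0,3,0,0,0,0],[0,0,3,0,0,0,0],[0,0,2,0,0,0,0],[0,0,0,0,0,0,0]]'; python3 -c "
from h import *
go(.529,-.137,.129,1.6)"
```

```text
time_s: 11.55
tool_pos: [0.5289, -0.1251, 0.1525]
tool_rot: [-179.7, -0.1, 2.7]
force: [-1.0, -0.2, -3.5]
grip_width: 0.0342
t 11.55 pos [ 0.5289 -0.1251  0.1525] rot [-1.797e+02 -1.000e-01  2.700e+00] w 0.0342 F [-1.  -0.2 -3.5]
 shift now cm [-0.05  1.2   2.35] turn [-0.005 -0.001  0.019] | shift after turn [-0.02  1.19  2.35]
```

```bash
python3 -m creep '[[0,1,0.8,0,0,0.019,0],[0,0,0.8,0,0,0,0],[0,0,0.4,0,0,0,0],[0,0,0.2,0,0,0,0],[0,0,0,0,0,0,0]]'; python3 -c "
from h import *
go(.529,-.137,.129,1.6)"
```

```text
time_s: 12.05
tool_pos: [0.5317, -0.1335, 0.1319]
tool_rot: [-179.7, -0.4, 1.7]
force: [-0.1, -0.6, -2.2]
grip_width: 0.0338
t 12.05 pos [ 0.5317 -0.1335  0.1319] rot [-179.7   -0.4    1.7] w 0.0338 F [-0.1 -0.6 -2.2]
 shift now cm [-0.28  0.34  0.28] turn [-0.006 -0.006  0.002] | shift after turn [-0.28  0.34  0.29]
```

```bash
python3 -m creep '[[0,0,0.2,0,-0.006,0,0],[0,0,0.15,0,0,0,0],[0,0,0.15,0,0,0,0]]'; python3 -c "
from h import *
go(.529,-.137,.129,1.6)"
```

```text
time_s: 12.35
tool_pos: [0.5327, -0.1335, 0.1281]
tool_rot: [-179.7, -0.1, 1.7]
force: [-5.2, 2.2, 10.2]
grip_width: 0.0339
t 12.35 pos [ 0.5327 -0.1335  0.1281] rot [-1.797e+02 -1.000e-01  1.700e+00] w 0.0339 F [-5.2  2.2 10.2]
 shift now cm [-0.38  0.34 -0.09] turn [-0.006 -0.002  0.003] | shift after turn [-0.38  0.34 -0.09]
```

The box is down on the mat (10 N up). I'll release it and rise.

```bash
python3 -m creep '[[0,0,-0.05,0,0,0,1],[0,0,0,0,0,0,1],[0,0,0,0,0,0,1],[0,0,0,0,0,0,1],[0,0,0,0,0,0,1],[0,0,0,0,0,0,1],[0,0,-2,0,0,0,1],[0,0,-3,0,0,0,1],[0,0,-3,0,0,0,1],[0,0,-3,0,0,0,1],[0,0,-2,0,0,0,1],[0,0,0,0,0,0,1]]'; python3 - <<'E'
from h import *
go(.529,-.137,.26,91.6)
w=cam('wrist');P=cloud(w);g=cv2.cvtColor(w['img'],cv2.COLOR_BGR2HSV);cv2.imwrite('pics/w4.png',w['img'])
m=(cv2.inRange(g,(15,60,60),(35,255,255))>0)&(abs(P[...,2]-.087)<.005);q=P[m]
print('ybox',len(q),q.min(0).round(4),q.max(0).round(4),cv2.minAreaRect((q[:,:2]*1000).astype(np.float32)))
E
```

```text
time_s: 13.55
tool_pos: [0.5325, -0.1347, 0.2638]
tool_rot: [-179.7, -0.2, 1.7]
force: [0.1, 0.7, 0.4]
grip_width: 0.0869
t 13.55 pos [ 0.5325 -0.1347  0.2638] rot [-179.7   -0.2    1.7] w 0.0869 F [0.1 0.7 0.4]
 shift now cm [-0.36  0.22  0.38] turn [-0.002 -0.006 -1.569] | shift after turn [-0.22 -0.36  0.38]
ybox 3526 [ 0.5146 -0.1617  0.0821] [ 0.5499 -0.1058  0.0896] ((532.1937255859375, -133.91082763671875), (33.96597671508789, 55.68801498413086), 1.6177939176559448)
```

Box stands at (0.532, −0.134), 1.6° off the axis, as released. Before regrasping, I'll take a close look at the rack.

```bash
python3 -m creep '[[0,4,0,0,0,0,1],[0,4,0,0,0,0,1],[0,4,0,0,0,0,1],[-0.5,4,0,0,0,0,1],[-0.5,4,0,0,0,0,1],[0,0,0,0,0,0,1]]'; python3 - <<'E'
from h import *
go(.515,-.33,.27,6)
w=cam('wrist');cv2.imwrite('pics/w5.png',w['img']);P=cloud(w);print(w['o'])
m=((P[...,2]>.096)&(P[...,2]<.107)).astype(np.uint8);m[390:]=0
n,l,s,c=cv2.connectedComponentsWithStats(m)
for i in range(1,n):
    if s[i,4]>100:
        q=P[l==i];print('hi',s[i],q.mean(0).round(4),cv2.minAreaRect((q[:,:2]*1000).astype(np.float32)))
g=cv2.cvtColor(w['img'],cv2.COLOR_BGR2HSV)
m=((abs(P[...,2]-.006)<.004)&(g[...,1]<25)&(g[...,2]>140)).astype(np.uint8)
n,l,s,c=cv2.connectedComponentsWithStats(m)
for i in range(1,n):
    if s[i,4]>800:
        q=P[l==i];print('base',s[i],q.mean(0).round(4),cv2.minAreaRect((q[:,:2]*1000).astype(np.float32)))
E
```

```text
time_s: 14.2
tool_pos: [0.5265, -0.3369, 0.2509]
tool_rot: [-179.4, 0.6, 2.2]
force: [0.2, -0.6, 0.7]
grip_width: 0.0873
t 14.2 pos [ 0.5265 -0.3369  0.2509] rot [-179.4    0.6    2.2] w 0.0873 F [ 0.2 -0.6  0.7]
 shift now cm [-1.14 -0.75 -1.89] turn [-0.01   0.01  -0.067] | shift after turn [-1.07 -0.8  -1.91]
[ 0.52445224 -0.25620263  0.34414006]
hi [ 269  114   74   19 1021] [ 0.5164 -0.2594  0.1009] ((516.2578735351562, -259.4471435546875), (43.69717025756836, 8.051854133605957), 6.218210697174072)
hi [278 199  70  18 926] [ 0.5219 -0.3101  0.1006] ((521.9697875976562, -310.4627990722656), (43.93502426147461, 8.55254077911377), 6.612204074859619)
hi [483 265  69  14 887] [ 0.6594 -0.3483  0.1005] ((660.178466796875, -348.8894958496094), (44.53413772583008, 8.424495697021484), 2.2375504970550537)
hi [285 274  66  17 862] [ 0.5276 -0.3613  0.1003] ((527.5765380859375, -362.1649475097656), (43.92033767700195, 8.838056564331055), 6.4900407791137695)
base [ 313  114   47   47 1253] [ 0.5445 -0.2712  0.0061] ((538.9197387695312, -271.1251525878906), (38.45053482055664, 37.42280578613281), 3.4371628761291504)
base [   0  226   57   78 2103] [ 0.25   -0.4027  0.0058] ((242.40382385253906, -404.4889221191406), (45.794403076171875, 82.35360717773438), 21.70857048034668)
base [ 419  229   87   71 2288] [ 0.6485 -0.3783  0.006 ] ((662.217529296875, -378.4081115722656), (53.45498275756836, 91.8975601196289), 80.32300567626953)
base [ 227  293   43   45 1246] [ 0.465  -0.4433  0.0058] ((460.1888732910156, -440.8439025878906), (41.15636444091797, 47.64275360107422), 7.354434490203857)
```

View pics/w5.png

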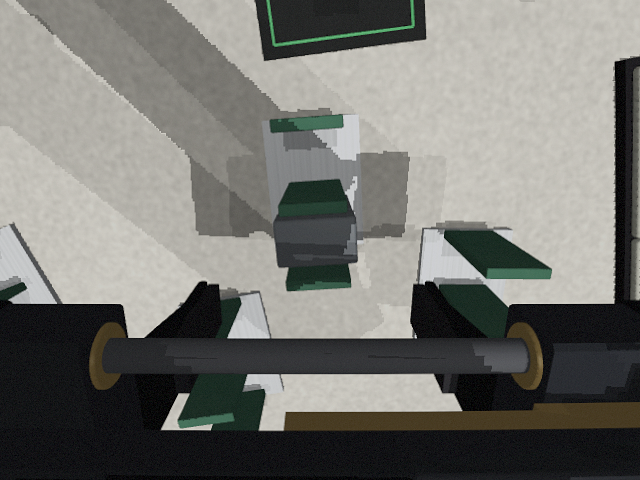

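Three plates at (306,123), (312,208), (318,282): pocket centre (0.519, −0.285), yaw 6.3°, plates 44×8 mm as given. Grey box at (316,240) in the other pocket. Back to the box, turned 90°.

```bash
python3 -m creep '[[0,-4,-0.5,0,0,0,1],[0,-4,-0.5,0,0,0,1],[0,-4,-0.5,0,0,0,1],[0,-4,0,0,0,0,1],[0,-3.5,0,0,0,0,1],[0,0,0,0,0,0.147,1],[0,0,0,0,0,0.147,1],[0,0,0,0,0,0.147,1],[0,0,0,0,0,0.147,1],[0,0,0,0,0,0.147,1],[0,0,0,0,0,0.147,1],[0,0,0,0,0,0.147,1],[0,0,0,0,0,0.147,1],[0,0,0,0,0,0.147,1],[0,0,0,0,0,0.147,1],[0,0,0,0,0,0.1,1],[0,0,0,0,0,0,1]]'; python3 -c "
from h import *
go(.532,-.134,.122,-88.4);print(env.get_obs()['qpos'])"
```

```text
time_s: 15.95
tool_pos: [0.5111, -0.0995, 0.2474]
tool_rot: [177.6, 1.7, -89.0]
force: [0.6, 0.2, 0.1]
grip_width: 0.0868
t 15.95 pos [ 0.5111 -0.0995  0.2474] rot [177.6   1.7 -89. ] w 0.0868 F [0.6 0.2 0.1]
 shift now cm [ 3.85 -2.56 12.33] turn [ 0.043  0.029 -0.01 ] | shift after turn [ 3.51 -1.99 12.54]
[-31.35784743   6.73484685  43.35727877 104.38097805  -5.92509138
  73.55993253 -75.26702997]
```

```bash
python3 -m creep '[[3.6,-2.2,0,0.043,0.029,-0.01,1],[0,0,2,0,0,0,1],[0,0,2,0,0,0,1],[0,0,1,0,0,0,1],[0,0,0,0,0,0,1]]'; python3 -c "
from h import *
go(.532,-.134,.122,-88.4)"
```

```text
time_s: 16.45
tool_pos: [0.5338, -0.1293, 0.1911]
tool_rot: [180.0, 0.2, -87.2]
force: [0.1, 1.1, -0.3]
grip_width: 0.0872
t 16.45 pos [ 0.5338 -0.1293  0.1911] rot [180.    0.2 -87.2] w 0.0872 F [ 0.1  1.1 -0.3]
 shift now cm [0.48 0.2  6.91] turn [0.001 0.003 0.021] | shift after turn [0.46 0.19 6.91]
```

```bash
python3 -m creep '[[0.5,0.2,1,0,0,0.021,1],[0,0,1.5,0,0,0,1],[0,0,0,0,0,0,1]]'; python3 -c "
from h import *
go(.532,-.134,.122,-88.4)"
```

```text
time_s: 16.75
tool_pos: [0.5323, -0.1336, 0.165]
tool_rot: [-180.0, 0.2, -88.3]
force: [0.4, 0.7, 0.2]
grip_width: 0.0872
t 16.75 pos [ 0.5323 -0.1336  0.165 ] rot [-180.     0.2  -88.3] w 0.0872 F [0.4 0.7 0.2]
 shift now cm [0.06 0.03 4.3 ] turn [-0.     0.004  0.002] | shift after turn [0.04 0.03 4.3 ]
```

```bash
python3 -m creep '[[0,0,1.5,0,0,0,1],[0,0,1.5,0,0,0,1],[0,0,1.1,0,0,0,1],[0,0,0,0,0,0,1]]'; python3 -c "
from h import *
go(.532,-.134,.122,-88.4)"
```

```text
time_s: 17.15
tool_pos: [0.5324, -0.1333, 0.1204]
tool_rot: [-180.0, 0.2, -88.2]
force: [-0.8, -0.6, 0.5]
grip_width: 0.0869
t 17.15 pos [ 0.5324 -0.1333  0.1204] rot [-180.     0.2  -88.2] w 0.0869 F [-0.8 -0.6  0.5]
 shift now cm [ 0.07  0.04 -0.16] turn [-0.     0.004  0.003] | shift after turn [ 0.07  0.04 -0.16]
```

```bash
python3 -m creep '[[0,0,-0.1,0,0,0,0],[0,0,0,0,0,0,0],[0,0,0,0,0,0,0],[0,0,0,0,0,0,0],[0,0,0,0,0,0,0],[0,0,0,0,0,0,0],[0,0,0,0,0,0,0]]' 20; python3 -c "
from h import *
go(.532,-.134,.122,-88.4)"
```

```text
time_s: 17.85
tool_pos: [0.5332, -0.1337, 0.1224]
tool_rot: [-179.9, 0.2, -88.3]
force: [0.1, 0.0, -1.6]
grip_width: 0.0557
t 17.85 pos [ 0.5332 -0.1337  0.1224] rot [-179.9    0.2  -88.3] w 0.0557 F [ 0.1  0.  -1.6]
 shift now cm [0.03 0.12 0.04] turn [-0.002  0.003  0.003] | shift after turn [0.03 0.12 0.04]
```

```bash
python3 -m creep '[[0,0,-1,0,0,0,0],[0,0,-2,0,0,0,0],[0,0,-3,0,0,0,0],[0,0,-3,0,0,0,0],[0,0,-3,0,0,0,0],[0,0,-3,0,0,0,0],[0,0,-2,0,0,0,0],[0,0,0,0,0,-0.1,0],[0,0,0,0,0,-0.14,0],[0,0,0,0,0,-0.14,0],[0,0,0,0,0,-0.14,0],[0,0,0,0,0,-0.14,0],[0,0,0,0,0,-0.14,0],[0,0,0,0,0,-0.07,0],[0,0,0,0,0,0,0]]'; python3 -c "
from h import *
go(.532,-.165,.29,6.3)"
```

```text
time_s: 19.35
tool_pos: [0.5282, -0.1363, 0.3053]
tool_rot: [-179.8, 0.2, -36.7]
force: [0.6, 0.2, -2.2]
grip_width: 0.0556
t 19.35 pos [ 0.5282 -0.1363  0.3053] rot [-179.8    0.2  -36.7] w 0.0556 F [ 0.6  0.2 -2.2]
 shift now cm [2.03 2.08 1.52] turn [-0.006  0.002 -0.751] | shift after turn [0.07 2.89 1.53]
```

```bash
python3 -m creep '[[0,0,0,0,0,-0.14,0],[0,0,0,0,0,-0.14,0],[0,0,0,0,0,-0.14,0],[0,0,0,0,0,-0.14,0],[0,0,0,0,0,-0.12,0],[0,0,0,0,0,-0.06,0],[0,0,0,0,0,0,0]]'; python3 -c "
from h import *
go(.5191,-.285,.29,6.3)"
```

```text
time_s: 20.05
tool_pos: [0.5263, -0.1373, 0.3069]
tool_rot: [-179.6, 0.0, 6.5]
force: [0.9, 0.7, -1.6]
grip_width: 0.056
t 20.05 pos [ 0.5263 -0.1373  0.3069] rot [-179.6    0.     6.5] w 0.056 F [ 0.9  0.7 -1.6]
 shift now cm [-2.38 14.61  1.6 ] turn [-0.006  0.001  0.003] | shift after turn [-2.34 14.6   1.69]
```

```bash
python3 -m creep '[[-0.4,2.5,0,0,0,0,0],[-0.5,3,0,0,0,0,0],[-0.5,3,0,0,0,0,0],[-0.5,3,0,0,0,0,0],[-0.4,2,0,0,0,0,0],[0,0.6,0,0,0,0,0],[0,0,0,0,0,0,0],[0,0,0,0,0,0,0]]'; python3 - <<'E'
from h import *
go(.5191,-.285,.25,6.3)
w=cam('wrist');cv2.imwrite('pics/w6.png',w['img']);P=cloud(w)
m=((P[...,2]>.096)&(P[...,2]<.107)).astype(np.uint8);m[390:]=0
n,l,s,c=cv2.connectedComponentsWithStats(m)
for i in range(1,n):
    if s[i,4]>100:
        q=P[l==i];print('hi',s[i],cv2.minAreaRect((q[:,:2]*1000).astype(np.float32)))
g=cv2.cvtColor(w['img'],cv2.COLOR_BGR2HSV)
m=(cv2.inRange(g,(15,60,60),(35,255,255))>0)&(P[...,2]>.1)&(P[...,2]<.285)&(abs(P[...,1]+.285)<.04);q=P[m]
print('yb',q.min(0).round(4),q.max(0).round(4))
k=q[q[:,2]>q[:,2].max()-.006];print(cv2.minAreaRect((k[:,:2]*1000).astype(np.float32)))
k=q[q[:,2]<q[:,2].max()-.006];print('front face y vs z',np.polyfit(k[:,2],k[:,1],1),k[:,1].mean())
E
```

```text
time_s: 20.85
tool_pos: [0.5187, -0.2815, 0.3066]
tool_rot: [-179.5, 0.1, 5.5]
force: [0.3, 0.6, -3.5]
grip_width: 0.056
t 20.85 pos [ 0.5187 -0.2815  0.3066] rot [-1.795e+02  1.000e-01  5.500e+00] w 0.056 F [ 0.3  0.6 -3.5]
 shift now cm [0.02 0.4  5.66] turn [-0.008  0.001 -0.014] | shift after turn [0.   0.36 5.66]
hi [287 190  58  12 629] ((516.3232421875, -258.72686767578125), (44.00390625, 8.18484878540039), 5.849396705627441)
yb [ 0.4895 -0.3021  0.189 ] [ 0.5481 -0.2629  0.2731]
((518.625732421875, -282.6295471191406), (56.153106689453125, 35.13209533691406), 5.6372971534729)
front face y vs z [-0.00083775 -0.26592176] -0.2661234153642916
```

View pics/w6.png

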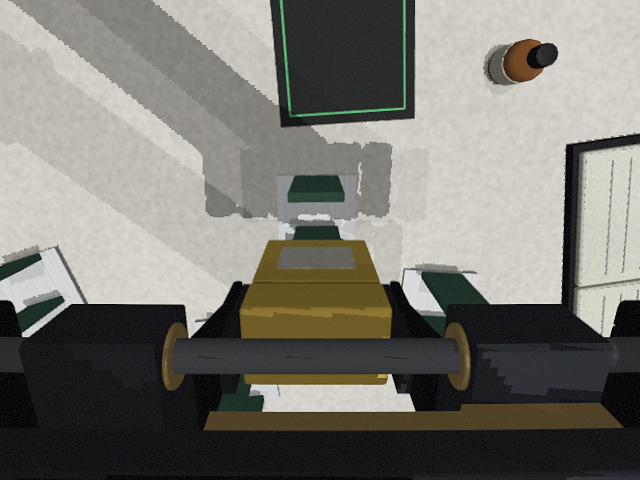

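Box held straight and upright at (315,300), plates visible just beyond at (316,188). I'll descend in stages.

```bash
python3 -m creep '[[0,0.2,1.5,-0.008,0,-0.014,0],[0,0,2,0,0,0,0],[0,0,2,0,0,0,0],[0,0,1,0,0,0,0],[0,0,0,0,0,0,0],[0,0,0,0,0,0,0]]'; python3 -c "
from h import *
go(.5191,-.2838,.232,6.3)"
```

```text
time_s: 21.5
tool_pos: [0.5231, -0.2741, 0.241]
tool_rot: [-179.8, -0.2, 7.0]
force: [0.1, 0.5, -2.3]
grip_width: 0.0556
t 21.5 pos [ 0.5231 -0.2741  0.241 ] rot [-179.8   -0.2    7. ] w 0.0556 F [ 0.1  0.5 -2.3]
 shift now cm [-0.52  0.91  0.9 ] turn [-0.004 -0.003  0.012] | shift after turn [-0.5   0.92  0.9 ]
```

```bash
python3 -m creep '[[-0.5,0.9,0,0,0,0.012,0],[0,0,0.3,0,0,0,0],[0,0,0.3,0,0,0,0],[0,0,0,0,0,0,0]]'; python3 -c "
from h import *
go(.5191,-.2838,.2,6.3)"
```

```text
time_s: 21.9
tool_pos: [0.52, -0.2853, 0.2374]
tool_rot: [-179.9, -0.4, 6.2]
force: [0.7, 0.0, -2.9]
grip_width: 0.0559
t 21.9 pos [ 0.52   -0.2853  0.2374] rot [-179.9   -0.4    6.2] w 0.0559 F [ 0.7  0.  -2.9]
 shift now cm [-0.1  -0.15  3.74] turn [-0.002 -0.007 -0.001] | shift after turn [-0.07 -0.16  3.74]
```

```bash
python3 -m creep '[[-0.1,-0.05,0.6,0,-0.006,0,0],[0,0,0.7,0,0,0,0],[0,0,0.7,0,0,0,0],[0,0,0,0,0,0,0]]'; python3 -c "
from h import *
go(.5191,-.2838,.2,6.3)"
```

```text
time_s: 22.3
tool_pos: [0.5189, -0.2846, 0.2155]
tool_rot: [-179.9, -0.0, 6.2]
force: [0.0, -0.7, -3.2]
grip_width: 0.0559
t 22.3 pos [ 0.5189 -0.2846  0.2155] rot [-179.9   -0.     6.2] w 0.0559 F [ 0.  -0.7 -3.2]
 shift now cm [ 0.02 -0.08  1.55] turn [-0.003 -0.001 -0.001] | shift after turn [ 0.02 -0.08  1.55]
```

Stable at this pace; entering the pocket without contact.

```bash
python3 -m creep '[[0,-0.05,0.7,0,0,0,0],[0,0,0.7,0,0,0,0],[0,0,0.7,0,0,0,0],[0,0,0.7,0,0,0,0],[0,0,0,0,0,0,0]]'; python3 -c "
from h import *
go(.5191,-.2838,.126,6.3)"
```

```text
time_s: 22.8
tool_pos: [0.5188, -0.2836, 0.1843]
tool_rot: [-179.8, 0.0, 6.3]
force: [-0.3, 0.1, -3.1]
grip_width: 0.056
t 22.8 pos [ 0.5188 -0.2836  0.1843] rot [-179.8    0.     6.3] w 0.056 F [-0.3  0.1 -3.1]
 shift now cm [0.03 0.04 5.83] turn [-0.003  0.    -0.001] | shift after turn [0.03 0.02 5.83]
```

```bash
python3 -m creep '[[0,0,0.7,0,0,0,0],[0,0,0.7,0,0,0,0],[0,0,0.7,0,0,0,0],[0,0,0.7,0,0,0,0],[0,0,0.7,0,0,0,0],[0,0,0.5,0,0,0,0],[0,0,0,0,0,0,0]]'; python3 -c "
from h import *
go(.5191,-.2838,.126,6.3)"
```

```text
time_s: 23.5
tool_pos: [0.5188, -0.2835, 0.1406]
tool_rot: [-179.8, 0.0, 6.3]
force: [0.5, 0.5, -2.5]
grip_width: 0.0563
t 23.5 pos [ 0.5188 -0.2835  0.1406] rot [-179.8    0.     6.3] w 0.0563 F [ 0.5  0.5 -2.5]
 shift now cm [0.03 0.04 1.46] turn [-0.003  0.    -0.001] | shift after turn [0.03 0.03 1.46]
```

```bash
python3 -m creep '[[0,0,0.5,0,0,0,0],[0,0,0.4,0,0,0,0],[0,0,0.3,0,0,0,0],[0,0,0.2,0,0,0,0],[0,0,0,0,0,0,0]]'; python3 -c "
from h import *
go(.5191,-.2838,.125,6.3)"
```

```text
time_s: 24.0
tool_pos: [0.5192, -0.2837, 0.1258]
tool_rot: [-179.9, -0.0, 6.3]
force: [-0.3, 0.5, -3.1]
grip_width: 0.0559
t 24.0 pos [ 0.5192 -0.2837  0.1258] rot [-179.9   -0.     6.3] w 0.0559 F [-0.3  0.5 -3.1]
 shift now cm [-0.01  0.01  0.08] turn [-0.002 -0.001 -0.001] | shift after turn [-0.01  0.01  0.08]
```

```bash
python3 -m creep '[[0,0,0.12,0,0,0,0],[0,0,0.12,0,0,0,0],[0,0,0.12,0,0,0,0]]'
```

```text
time_s: 24.3
tool_pos: [0.5194, -0.284, 0.1255]
tool_rot: [-179.8, -0.1, 6.3]
force: [-1.3, 2.1, 4.7]
grip_width: 0.0559
```

Resting on the base (force flipped from −3 to +4.7 N at the expected height). I'll release it and rise.

```bash
python3 -m creep '[[0,0,0,0,0,0,1],[0,0,0,0,0,0,1],[0,0,0,0,0,0,1],[0,0,0,0,0,0,1],[0,0,0,0,0,0,1],[0,0,-0.5,0,0,0,1],[0,0,-1.5,0,0,0,1],[0,0,-2,0,0,0,1],[0,0,-3,0,0,0,1],[0,0,-3,0,0,0,1],[0,0,-3,0,0,0,1],[0,0,-3,0,0,0,1],[0,0,0,0,0,0,1],[0,2.5,0,0,0,0,1],[0,2.5,0,0,0,0,1],[0,0,0,0,0,0,1],[0,0,0,0,0,0,1]]'; python3 - <<'E'
from h import *
go(.5191,-.285,.25,6.3)
w=cam('wrist');cv2.imwrite('pics/w7.png',w['img']);P=cloud(w)
m=((P[...,2]>.096)&(P[...,2]<.107)).astype(np.uint8);m[390:]=0
n,l,s,c=cv2.connectedComponentsWithStats(m)
for i in range(1,n):
    if s[i,4]>100:
        q=P[l==i];print('hi',s[i],cv2.minAreaRect((q[:,:2]*1000).astype(np.float32)))
g=cv2.cvtColor(w['img'],cv2.COLOR_BGR2HSV)
m=(cv2.inRange(g,(15,60,60),(35,255,255))>0)&(abs(P[...,2]-.09)<.004)&(abs(P[...,1]+.285)<.04);q=P[m]
print('ytop',np.median(q,0).round(4),cv2.minAreaRect((q[:,:2]*1000).astype(np.float32)),'tilt',np.linalg.lstsq(np.c_[q[:,:2],np.ones(len(q))],q[:,2],rcond=None)[0])
E
```

```text
time_s: 26.0
tool_pos: [0.5253, -0.3368, 0.304]
tool_rot: [180.0, -0.7, 6.2]
force: [1.0, 1.3, -1.0]
grip_width: 0.087
t 26.0 pos [ 0.5253 -0.3368  0.304 ] rot [180.   -0.7   6.2] w 0.087 F [ 1.   1.3 -1. ]
 shift now cm [-0.12 -5.22  5.39] turn [ 0.    -0.012 -0.001] | shift after turn [-0.05 -5.21  5.4 ]
hi [281 114  61  12 728] ((516.2616577148438, -259.4602966308594), (43.457801818847656, 7.675950050354004), 6.2485480308532715)
hi [283 184  58  12 671] ((522.0897827148438, -310.4817810058594), (43.555912017822266, 8.251021385192871), 6.087453365325928)
hi [284 248  56  12 621] ((527.5750732421875, -361.9458312988281), (44.00257873535156, 8.952247619628906), 5.725048065185547)
hi [449 248  56  14 592] ((660.3966674804688, -348.8885803222656), (44.196495056152344, 8.5105619430542), 1.6309386491775513)
hi [453 306  38  13 332] ((668.2266235351562, -400.6206970214844), (31.928634643554688, 8.707866668701172), 0.4807177484035492)
ytop [ 0.5199 -0.285   0.0899] ((520.0222778320312, -285.48236083984375), (55.837806701660156, 32.816009521484375), 6.206931114196777) tilt [0.0004694  0.00460157 0.09095675]
```

View pics/w7.png

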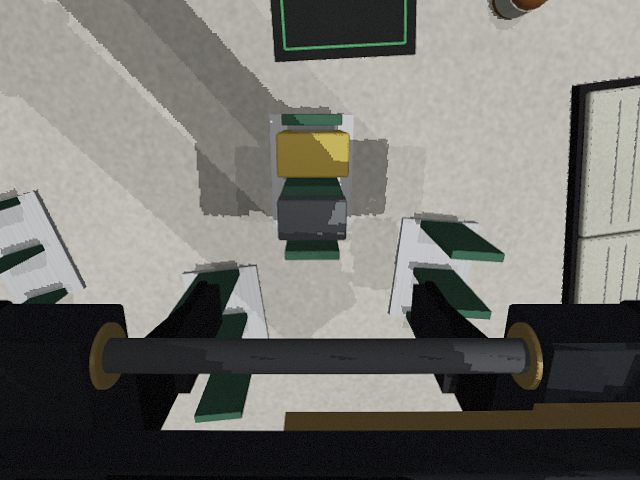

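The yellow box (313,155) stands between the plates, within 1 mm of the pocket centre, top at 90 mm, tilt 0.005 rad, yaw 6.2° against the rack's 6.1°. Last, I'll check the doors from the top camera.

```bash
python3 - <<'E'
from h import *
a=cam('top');g=cv2.cvtColor(a['img'],cv2.COLOR_BGR2HSV)
m=cv2.inRange(g,(105,150,60),(130,255,255));k=m*0;k[180:290,150:340]=m[180:290,150:340]
n,l,s,c=cv2.connectedComponentsWithStats(k)
for i in range(1,n):
    if s[i,4]>20: print(s[i],ray(a,c[i],.135).round(4))
order.sign_off()
E
```

```text
[252 227  13   5  62] [[0.4855 0.1385 0.135 ]]
[177 229  16   6  74] [[0.4797 0.3282 0.135 ]]
the job is handed in; nothing more can be done
```

The yellow box now stands in the empty pocket of the leftmost rack. Its door (the right one) is open, the left door is shut, and the job is handed in. No failure showed up along the way; the sign-off reports no verdict. The robot's clock read about 26 s of the 72 s allowed.

**What I did:** I gripped the right door's fin and slid it until it reacted with 16 N at its stop. I lifted the yellow box out by its broad sides, stood it on the mat and let go. Then I took it again by its narrow ends and lowered it gently into the pocket of the rack that holds the grey box.

**Last checks:**
- **Box in the pocket:** It is about 1 mm from the pocket centre, with its top 90 mm above the bench. It tilts about 0.005 rad and its yaw matches the rack's to about 0.1°. The gripper is open and well clear.
- **Doors:** The right door's fin is at world y = 0.1385 m, close to the 0.139 m expected for fully open. The left door's fin has not moved.
- **Disagreement on travel:** Comparing the camera's fin position before and after gives only 105–108 mm of travel. The arm moved 111 mm up to the stop, and the known geometry gives about 115 mm. All are above the 102 mm needed. I put the shortfall down to the fin's side faces biasing its first camera reading.
- **Other objects:** The grey box and oil bottle were in view at the end and looked undisturbed. I did not measure how far they or the blue box might have moved, but the arm never touched them.

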